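# Reset the tripped breaker and flip the cover shut

### The arm

A 6-joint arm with a two-finger parallel gripper is mounted at the origin on the work surface. World frame = base frame: x ahead of the robot, y to its left, z up, the work surface at z = 0. Lengths are in m, angles in rad, forces in N, time in s.
With the tool pointing down it reaches from about 0.35 to 0.975 m from the base axis. Payload 4.9 kg.
Tool frame: the origin (TCP) lies midway between the tips of the shut fingers; the grasp point (between the pads) lies behind it (manip.tcp_to_grasp is the z of the grasp point in the tool frame, in m); z points along the fingers, y is the direction in which the jaws open and shut (so a half turn about z gives the same grasp; the last joint's range is limited). The gripper opens to 85 mm and grips with 20 to 120 N. Pads are 22 mm wide; open, the fingers measure 114 mm over their backs; the gripper's body (76 mm by 85 mm) begins 54 mm behind the grasp point. The pads swing forward as they close: fully open they stand 13 mm farther back than shut.
Start: joints at [1.204, 0.053, 1.613, -0, 1.476, -0.119], TCP at [0.153, 0.606, 0.231] pointing down, gripper open.
Joint ranges: [-3.01, 3.01], [-1.01, 2.22], [0.06, 2.58], [-1.02, 4.17], [0.09, 2.62], [-3.14, 3.14]. Speed limits (rad/s): [2.57, 2.57, 3.14, 3.14, 3.14, 3.14].

### API

Orientations are given as a unit quaternion [w, x, y, z].
In Python, from plant import status, vision, order, regions_of, manip gives the robot as it stands. The module is installed in compiled form; this text tells all that it offers.
- The arm moves only by the shell command python3 -m crank 'ROWS'. ROWS is JSON, one flat list of numbers, 5 for each row, row after row: the shift along the tool's x, y, z in mm, then the turn about the tool's z in degrees, then the opening in per cent of the stroke, from 0 (shut) to 100 (fully open). In form: [tx, ty, tz, yaw, fingers, tx, ty, tz, yaw, fingers, ...]. A call has exactly 10 rows; each row is the pose to reach, as a shift and turn from the pose commanded when the call began, along the tool's axes at that moment; what a row does not reach only later rows make up. A row lasts 1/10 s, in which the tool goes at most 50 mm and 8.59 degrees, less where a joint would pass 70% of its speed; a pose out of reach is approached as far as the arm can. A call with a gripper value outside its range is refused whole. The fingers move at their own pace and stop on an object; the grip force is fixed at half the most. Time passes only in rows, so rows that repeat a pose let the fingers close, or fill a call up. It gives the time, the measured TCP pose, the force and the opening at its end, in the units of the state.
- status.state(): the state, without advancing time (a new reading comes with each control period).
- vision.grab_frame(name): name is "scene" or "top" or "wrist"; returns (picture, depth): 384x512x3 uint8, red, green, blue; 384x512 float32, m along the optical axis (not along the pixel's ray), 0 where there is no reading.
- vision.get_calibration(name): a dict with "camera_matrix" (3x3 intrinsics, pixels), "R" (3x3) and "t" (3): a world point X has camera coordinates R X + t. Camera axes: x right, y down, z forward; pixel columns grow to the right and rows downward; lengths in m; the calibration is good to about 2 mm. A picture is of the moment at which its call begins: read the wrist's pose just before it. get_calibration takes no time and is no camera call; for the wrist camera it gives the pose at the moment of the call.
- order.job_done(): hands the job in, once; it reports no verdict.
Trained networks look in the newest picture that a camera, given by its name, has taken for a name from the list of things; names that differ only in an ending like _2 or _b are one class to them, and where a whole thing is asked for, a point or a joint stands for the part that bears it (a point fixed in the world has none). Each returns a list of dicts, best first, with "confidence" (0 to 1); they miss things now and then, are a little off and sometimes report something else, mostly with a low value. They report only what shows in the picture. A call takes as long as a camera call.
- regions_of(camera, name): "region" (384x512 bool, what is visible of it) and "extent" ([centre column, centre row, width, height] in pixels, round what is visible of it).
The state is a dict: "time": time; "joint_pos": joint angles; "joint_vel": joint speeds; "joint_efforts": joint torques, N m; "tool_pos": TCP position; "tool_rot": TCP orientation; "contact_force": force on the tool from outside, world axes, zero at the start; "ft_torque": the same for the moment, N m; "gripper_width": opening from 0.0 (shut) to 1.0 (fully open).
Only numpy, scipy, OpenCV 4.12 (cv2) and the standard library are available. Lean on these libraries where they do the work, as an engineer would, in place of code of your own. Each camera call takes 0.05 s, during which the arm holds its last target. There are 200 camera calls.

### The job

One of the three breakers in the trainer's open enclosure has tripped: its black handle stands half-way, while the other two are fully up. Reset it by pushing its handle with the fingertips fully down to off and then flip it fully up to on, then push the clear cover over and flip it fully shut without slamming it. Only push, gently: do not grip anything, do not disturb the other two breakers, and leave the loose things on the table where they are.

Things in the scene. Friction and masses are not known exactly. Their poses are not given: they have to be found in the camera images.
- trainer: electrical trainer fixed to the table: light grey enclosure (200 mm up-slope, 290 mm across, 75 mm deep) on an aluminium easel, its front plate facing up, sloping 0.2 rad (11 degrees) down towards the robot. Origin on the table under the enclosure; x level, away from the robot, y across to the left, z up. In this frame up-slope is (0.980, 0, 0.199), the plate's outward normal (-0.199, 0, 0.980)
- cover (a joint): clear hinged cover in a grey frame. 0 = shut, lying on the front plate over the breakers; grows as it swings up; 1.57 = square to the plate, 1.77 = vertical, 2.6 = fully open, leaning back. Stiff hinge: stays where left, needs 2 to 3 N at the free edge; bring it slowly (under 0.1 m/s) on to the plate, a hard stop (5 to 10 N is plenty, a knock over 120 N breaks it)
- cover_hinge (a point): middle of the cover's hinge line (fixed), along the upper (far) side of the front plate, parallel to the trainer's y; the cover is 140 mm long from here, 270 mm wide, a shallow dome whose outer face lies 36 mm off the hinge plane
- cover_edge (a point): middle of the cover's free edge, on its outer face (140 mm from the hinge along the cover and 36 mm off the hinge plane to its outer side); moves with the cover
- handle_a (a joint): flip handle of a three-pole breaker: 0 = fully down (off, leaning to the enclosure's lower, near edge), 0.9 = fully up (on, leaning to the cover's hinge), 0.32 to 0.55 = tripped, 0.45 = straight out of the nose. Takes about 2 N at the tip, stays where left; run slowly (under 0.1 m/s) into its hard end stop and stop there (a grip, or over 60 N, breaks it)
- nose_a (a point): middle of the outer face of that breaker's nose (45 mm up-slope, 53 mm across, 5 mm proud of the front plate); fixed. Breakers stand 54 mm apart across, in any order. The handle's pivot lies 13 mm under this point, its tip 32 mm from the pivot
- tip_a (a point): middle of the tip of that breaker's handle, a black paddle 46 mm wide (across), 9 mm thick; moves with it
- handle_b (a joint): flip handle of a three-pole breaker: 0 = fully down (off, leaning to the enclosure's lower, near edge), 0.9 = fully up (on, leaning to the cover's hinge), 0.32 to 0.55 = tripped, 0.45 = straight out of the nose. Takes about 2 N at the tip, stays where left; run slowly (under 0.1 m/s) into its hard end stop and stop there (a grip, or over 60 N, breaks it)
- nose_b (a point): middle of the outer face of that breaker's nose (45 mm up-slope, 53 mm across, 5 mm proud of the front plate); fixed. Breakers stand 54 mm apart across, in any order. The handle's pivot lies 13 mm under this point, its tip 32 mm from the pivot
- tip_b (a point): middle of the tip of that breaker's handle, a black paddle 46 mm wide (across), 9 mm thick; moves with it
- handle_c (a joint): flip handle of a three-pole breaker: 0 = fully down (off, leaning to the enclosure's lower, near edge), 0.9 = fully up (on, leaning to the cover's hinge), 0.32 to 0.55 = tripped, 0.45 = straight out of the nose. Takes about 2 N at the tip, stays where left; run slowly (under 0.1 m/s) into its hard end stop and stop there (a grip, or over 60 N, breaks it)
- nose_c (a point): middle of the outer face of that breaker's nose (45 mm up-slope, 53 mm across, 5 mm proud of the front plate); fixed. Breakers stand 54 mm apart across, in any order. The handle's pivot lies 13 mm under this point, its tip 32 mm from the pivot
- tip_c (a point): middle of the tip of that breaker's handle, a black paddle 46 mm wide (across), 9 mm thick; moves with it
- screwdriver: screwdriver lying on the table, about 200 mm long, orange handle; not part of the job
- cup: white plastic cup, 64 mm wide, 60 mm high, standing; origin under its middle; not part of the job
- spare: spare one-pole breaker, 86 x 18 x 75 mm high, standing on the table; origin under its middle; not part of the job
- relay: plug-in relay on a black socket, 30 x 76 x 64 mm high; origin under its middle; not part of the job

How it is judged:
By the outcome, as a careful person would: the job done as asked, in the order asked, and still so for the second after the job is handed in, with the robot touching nothing.
It also fails if it takes over 51 s, if anything falls off the work surface, if the arm or the gripper's body presses on something with over 40 N, if the wrist force passes 120 N, or if a joint passes its speed limit or range.

## Working session

There is one attempt and no reset: what is moved stays moved. The work goes in short steps, Python scripts to look and compute and a shell command to move; the robot and the scene stay as the last step left them, time stands still between calls to the robot, and variables do not carry over. Pictures are saved under pics/ and viewed, on a budget of 10 in all, crops included, one or two more only if the job needs it, and the job is handed in when it is done.

```bash
mkdir -p pics; cat > h.py <<'E'
import numpy as np, cv2
from plant import status, vision, order, regions_of, manip
def grab(n):
    p,d=vision.grab_frame(n); return p,d,vision.get_calibration(n)
def cloud(d,c):
    K=np.array(c["camera_matrix"]);R=np.array(c["R"]);t=np.array(c["t"])
    v,u=np.indices(d.shape); X=np.stack([(u-K[0,2])/K[0,0]*d,(v-K[1,2])/K[1,1]*d,d],-1)
    return (X-t)@R
def proj(X,c):
    x=(np.array(X)@np.array(c["R"]).T+np.array(c["t"]))@np.array(c["camera_matrix"]).T
    return x[...,:2]/x[...,2:]
def save(n,p): cv2.imwrite("pics/"+n,p[...,::-1])
E
python3 - <<'E'
from h import *
print(status.state(), manip.tcp_to_grasp)
a,d,c=grab("scene");b,d2,c2=grab("top")
save("s1.png",a);save("t1.png",b)
np.savez("f1.npz",d=d,d2=d2,C=cloud(d,c),C2=cloud(d2,c2))
for cam in("scene","top"):
  for n in("trainer","cover","handle_a","tip_a","cover_edge"):
    for r in regions_of(cam,n)[:4]:print(cam,n,round(r["confidence"],2),np.round(r["extent"],1), np.round(np.median((cloud(d,c) if cam=="scene" else cloud(d2,c2))[r["region"]],0),3))
E
```

```text
{'time': 0.0, 'joint_pos': array([ 1.20397673e+00,  5.33621093e-02,  1.61431453e+00,  1.13271017e-05,
        1.47596882e+00, -1.18996222e-01]), 'joint_vel': array([ 0.00023549,  0.00033942,  0.00084479, -0.00023486, -0.00052964,
       -0.00105443]), 'joint_efforts': array([ 3.70554540e-05, -3.93698466e+01, -3.70163906e+01, -2.08922388e-04,
        7.23955629e-03,  3.35818413e-05]), 'tool_pos': array([0.15307824, 0.60532125, 0.23004749]), 'tool_rot': array([-2.52347995e-04,  1.23595311e-01,  9.92332175e-01, -9.94911137e-04]), 'contact_force': array([0.20305098, 0.41000649, 1.70412551]), 'ft_torque': array([-0.00107616, -0.01904881, -0.01954448]), 'gripper_width': 1.0013158990748445} -0.0187
scene trainer 0.82 [229.8 207.3 150.7 159.4] [ 0.566 -0.087  0.136]
scene handle_a 0.6 [229.2 175.1  11.7  15.5] [0.488 0.016 0.166]
scene handle_a 0.57 [213.8 207.6  11.5  20. ] [ 0.519 -0.086  0.166]
scene handle_a 0.42 [217.9 188.6  12.3  20.3] [ 0.495 -0.033  0.166]
scene handle_a 0.39 [229.3 177.6  24.   15.2] [0.485 0.023 0.153]
scene tip_a 0.61 [211.3 206.7  13.2  17. ] [ 0.519 -0.087  0.1
[... 271 characters left out ...]
op cover 0.67 [177.1 190.1  26.9  11.8] [0.555 0.236 0.024]
top cover 0.6 [376.1 199.6  29.3  21. ] [ 0.526 -0.292  0.029]
top cover 0.58 [268.2 154.1 132.6  80.9] [0.626 0.005 0.211]
top handle_a 0.56 [260.1 215.2  18.3   9.3] [0.489 0.023 0.164]
top handle_a 0.51 [305.6 200.6  21.    4.5] [ 0.518 -0.083  0.165]
top handle_a 0.43 [283.2 211.9  19.9   7.7] [ 0.495 -0.032  0.164]
top tip_a 0.6 [283.8 209.6  18.9  13.5] [ 0.495 -0.029  0.164]
top tip_a 0.6 [261.6 215.1  20.7  10.5] [0.489 0.023 0.164]
top tip_a 0.57 [303.6 202.9  19.1  10.2] [ 0.516 -0.078  0.164]
top cover_edge 0.63 [266.1 154.2 134.3  81.8] [0.626 0.005 0.213]
top cover_edge 0.57 [259.2 218.4  23.8  23.8] [0.48  0.02  0.147]
```

```bash
python3 -c "
import cv2,numpy as np
a=cv2.imread('pics/s1.png');b=cv2.imread('pics/t1.png');cv2.imwrite('pics/st.png',cv2.resize(np.vstack([a,b]),(800,1200))[:])
cv2.imwrite('pics/st.png',np.hstack([cv2.resize(a,(400,300)),cv2.resize(b,(400,300))]))"
```

```text
(no output)
```

View pics/t1.png

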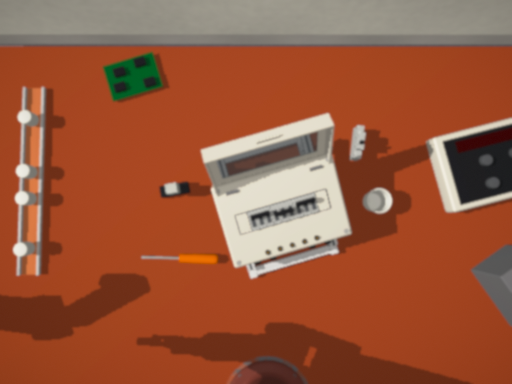

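View pics/s1.png

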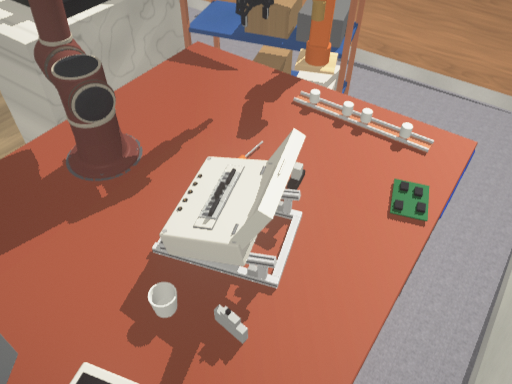

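The top view (512x384) shows the trainer turned about 15° with its handles at roughly (260,215), (283,211) and (305,201). The cover is open at the top. The cup is at (376,200), the spare at (357,143), the relay at (175,189) and the screwdriver at (180,258). The middle handle looks like the tripped one. I'll fit the plate next.

```bash
python3 - <<'E'
from h import *
f=np.load("f1.npz")
for k in("C2","C"):
  P=f[k].reshape(-1,3)
  m=(P[:,0]>.38)&(P[:,0]<.72)&(P[:,1]>-.25)&(P[:,1]<.2)&(P[:,2]>.08)&(P[:,2]<.3)
  Q=P[m]
  # RANSAC plane with known-ish tilt
  rng=np.random.default_rng(0);best=0
  for i in range(2000):
    a=Q[rng.choice(len(Q),3,0)];n=np.cross(a[1]-a[0],a[2]-a[0]);l=np.linalg.norm(n)
    if l<1e-4: continue
    n/=l;n*=np.sign(n[2])
    if n[2]<.95: continue
    s=abs((Q-a[0])@n)<.002
    if s.sum()>best:best=s.sum();S=s
  A=Q[S];c0=A.mean(0);n=np.linalg.svd(A-c0,full_matrices=False)[2][2];n*=np.sign(n[2])
  yaw=np.arctan2(-n[1],-n[0]);print(k,best,"c",c0.round(4),"n",n.round(4),"tilt",np.arccos(n[2]).round(3),"yaw",yaw.round(3))
  r=cv2.minAreaRect(A[:,:2].astype(np.float32)*1000);print(r)
  for yw in (yaw,.27):
    X=np.array([np.cos(yw),np.sin(yw),0]);Y=np.array([-np.sin(yw),np.cos(yw),0])
    u=(A-c0)@X/.98;v=(A-c0)@Y;print("u",np.percentile(u,[.5,99.5]).round(4),"v",np.percentile(v,[.5,99.5]).round(4))
  h=(Q-c0)@n
  # cover points
  D=Q[h>.05];print("cover pts",len(D))
E
```

```text
C2 6529 c [ 0.5017 -0.0301  0.1414] n [-0.1915 -0.0554  0.9799] tilt 0.201 yaw 0.282
((505.7613220214844, -28.597305297851562), (212.2279815673828, 287.1971435546875), 16.316850662231445)
u [-0.1021  0.1108] v [-0.1411  0.1422]
u [-0.1019  0.111 ] v [-0.1412  0.1422]
cover pts 2306
C 4407 c [ 0.5014 -0.0445  0.1436] n [-0.1918 -0.0573  0.9798] tilt 0.202 yaw 0.29
((502.05303955078125, -28.22784423828125), (212.11770629882812, 287.900146484375), 16.63164520263672)
u [-0.1005  0.0951] v [-0.1268  0.1557]
u [-0.1002  0.0946] v [-0.1271  0.1557]
cover pts 1855
```

```bash
python3 -m crank '[-444,-544,-130,-30,0,-444,-544,-130,-30,0,-444,-544,-130,-30,0,-444,-544,-130,-30,0,-444,-544,-130,-30,0,-444,-544,-130,-30,0,-444,-544,-130,-30,0,-444,-544,-130,-30,0,-444,-544,-130,-30,0,-444,-544,-130,-30,0]'
cat >> h.py <<'E'
from scipy.spatial.transform import Rotation as Ro
YAW=.285; N=np.array([-.199*np.cos(YAW),-.199*np.sin(YAW),.980]); XH=np.array([np.cos(YAW),np.sin(YAW),0]); Y=np.array([-np.sin(YAW),np.cos(YAW),0]); U=.980*XH+np.array([0,0,.199])
def toolR():
    w,x,y,z=status.state()["tool_rot"]; return Ro.from_quat([x,y,z,w]).as_matrix()
def shift(target):
    "tool-axes shift in mm, yaw deg so tool x = -XH"
    R=toolR(); d=(np.array(target)-status.state()["tool_pos"])@R*1000
    e=R.T@(-XH); return d.round(1), np.degrees(np.arctan2(e[1],e[0])).round(1)
E
python3 -c "
from h import *
print(shift([.45,-.03,.36]))"
```

```text
time: 1.6
tool_pos: [0.361, 0.1598, 0.3229]
tool_rot: [0.001, -0.138, 0.99, 0.0]
contact_force: [1.6, 1.4, -1.2]
gripper_width: -0.0
(array([ -33.9, -206.9,  -37. ]), np.float64(-0.5))
```

```bash
python3 -m crank '[-30,-207,-37,0,0,-30,-207,-37,0,0,-30,-207,-37,0,0,-30,-207,-37,0,0,-30,-207,-37,0,0,-30,-207,-37,0,0,-30,-207,-37,0,0,-30,-207,-37,0,0,-30,-207,-37,0,0,-30,-207,-37,0,0]'
python3 - <<'E'
from h import *
p,d,c=grab("wrist");save("w1.png",cv2.resize(p,(768,576)));C=cloud(d,c);np.savez("w1.npz",p=p,d=d,C=C)
print(status.state()["tool_pos"],status.state()["tool_rot"])
for n in("handle_a","tip_a"):
  for r in regions_of("wrist",n)[:5]:print(n,round(r["confidence"],2),np.round(r["extent"]),np.median(C[r["region"]],0).round(4))
E
```

```text
time: 2.6
tool_pos: [0.4456, -0.0283, 0.3591]
tool_rot: [0.0, -0.138, 0.99, 0.0]
contact_force: [0.4, 0.1, 0.1]
gripper_width: 0.003
[ 0.44570655 -0.0284981   0.35909305] [ 1.06972148e-04 -1.38263076e-01  9.90395532e-01 -2.23673654e-05]
handle_a 0.97 [203. 214.  43.  12.] [ 0.5142 -0.082   0.1647]
handle_a 0.88 [288. 215.  33.  16.] [0.4844 0.0214 0.1646]
handle_a 0.83 [245. 209.  38.  11.] [ 0.4915 -0.0331  0.1659]
tip_a 0.81 [244. 211.  42.  13.] [ 0.4919 -0.0344  0.1659]
tip_a 0.65 [201. 217.  38.  13.] [ 0.5146 -0.083   0.1647]
tip_a 0.61 [289. 214.  35.  19.] [0.4845 0.0201 0.1645]
```

View pics/w1.png

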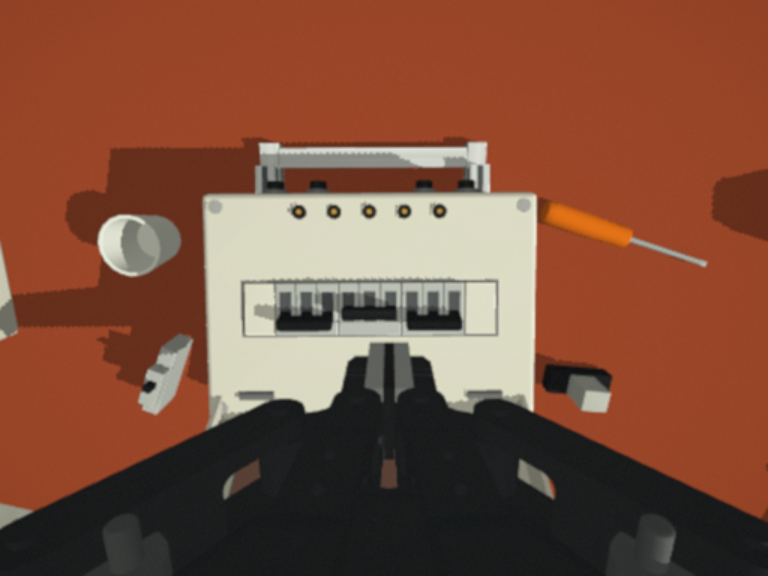

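The wrist view confirms it. The middle handle (368,312) stands lower on the slope than its neighbours at (303,322) and (434,322), so it is the tripped one, and the tool is squared up with the trainer. Next I compute waypoints and the cover geometry.

```bash
cat >> h.py <<'E'
C0=np.array([.5017,-.0301,.1414])
def P(u,v,n): return C0+u*U+v*Y+n*N   # m
def uvn(X): D=np.asarray(X)-C0; return np.stack([D@U,D@Y,D@N],-1)
E
python3 - <<'E'
from h import *
w=np.load("w1.npz");C=w["C"].reshape(-1,3);q=uvn(C)
m=(abs(q[:,0]+.07)<.02)&(abs(q[:,1])<.12);print("wrist plate n",np.median(q[m,2]), "slope",np.polyfit(q[m,1],q[m,2],1)[0])
m=(abs(q[:,0])<.06)&(abs(q[:,1])<.1)&(q[:,2]>.011)&(q[:,2]<.05)&(w["p"].reshape(-1,3).sum(1)<150)
for lo,hi in((-.08,-.03),(-.025,.025),(.03,.08)):
  k=m&(q[:,1]>lo)&(q[:,1]<hi);t=q[k];t=t[t[:,2]>t[:,2].max()-.006];print(k.sum(),t.mean(0).round(4),t.min(0).round(4),t.max(0).round(4))
f=np.load("f1.npz")
for k in("C","C2"):
  q=uvn(f[k].reshape(-1,3));m=(q[:,2]>.012)&(q[:,0]>.05)&(q[:,0]<.3)&(abs(q[:,1])<.15)&(q[:,2]<.2);t=q[m]
  print(k,m.sum(),"v",np.percentile(t[:,1],[1,99]).round(3))
  for a in np.arange(.05,.3,.015):
    s=t[(t[:,0]>=a)&(t[:,0]<a+.015)]
    if len(s):print(round(a,3),len(s),np.percentile(s[:,2],[2,25,50,75,98]).round(3))
print(shift(P(.025,0,.05)),shift(P(.025,0,.013)))
E
```

```text
wrist plate n 0.0015614794815132377 slope 0.000652929451624001
358 [ 0.0027 -0.053   0.0236] [-0.0018 -0.0755  0.0201] [ 0.0069 -0.0312  0.026 ]
298 [-0.0057  0.0006  0.0262] [-0.0102 -0.021   0.0227] [-0.0016  0.0218  0.0286]
379 [0.0033 0.0538 0.0236] [-0.002   0.0316  0.0202] [0.0079 0.0748 0.0262]
C 2213 v [-0.134  0.136]
0.065 1 [0.013 0.013 0.013 0.013 0.013]
0.08 64 [0.012 0.017 0.021 0.026 0.034]
0.095 129 [0.013 0.022 0.031 0.039 0.051]
0.11 165 [0.015 0.033 0.046 0.057 0.071]
0.125 152 [0.028 0.048 0.064 0.077 0.09 ]
0.14 206 [0.047 0.07  0.092 0.11  0.112]
0.155 885 [0.075 0.102 0.106 0.109 0.113]
0.17 611 [0.09  0.093 0.096 0.098 0.102]
C2 3945 v [-0.133  0.133]
0.08 29 [0.013 0.016 0.02  0.025 0.03 ]
0.095 51 [0.012 0.024 0.034 0.041 0.05 ]
0.11 343 [0.012 0.014 0.017 0.019 0.063]
0.125 823 [0.019 0.024 0.03  0.035 0.078]
0.14 771 [0.038 0.043 0.048 0.053 0.108]
0.155 1029 [0.098 0.103 0.106 0.108 0.111]
0.17 899 [0.088 0.092 0.094 0.097 0.1  ]
(array([-68. , -16.4, 163.7]), np.float64(-0.5)) (array([-75.3, -16.3, 200. ]), np.float64(-0.5))
```

```bash
python3 -m crank '[-68,-16,150,0,0,-68,-16,150,0,0,-68,-16,150,0,0,-68,-16,150,0,0,-70,-16,160,0,0,-72,-16,170,0,0,-73,-16,180,0,0,-75,-16,190,0,0,-75,-16,198,0,0,-75,-16,198,0,0]'
python3 - <<'E'
from h import *
s=status.state();print(s["tool_pos"],uvn(s["tool_pos"]).round(4),s["contact_force"].round(1))
for u in(.012,.0,-.004,-.007):print(u,shift(P(u,0,.0145)))
E
```

```text
time: 3.75
tool_pos: [0.5217, -0.0242, 0.16]
tool_rot: [-0.001, -0.137, 0.991, 0.0]
contact_force: [0.8, -0.4, 0.3]
gripper_width: 0.004
[ 0.52168161 -0.02418942  0.15997798] [0.0241 0.0001 0.0141] [ 0.8 -0.4  0.3]
0.012 (array([12. , -0.2,  2. ]), np.float64(-0.5))
0.0 (array([23.7, -0.3,  4.4]), np.float64(-0.5))
-0.004 (array([27.6, -0.3,  5.2]), np.float64(-0.5))
-0.007 (array([30.6, -0.3,  5.8]), np.float64(-0.5))
```

```bash
python3 -m crank '[4,0,1,0,0,7,0,1,0,0,11,0,2,0,0,14,0,3,0,0,17,0,3,0,0,20,0,4,0,0,23,0,4,0,0,26,0,5,0,0,28,0,5,0,0,28,0,5,0,0]'
python3 -m crank '[0.5,0,0,0,0,1,0,0,0,0,1.5,0,0,0,0,2,0,0,0,0,2.5,0,0.5,0,0,3,0,0.5,0,0,3.5,0,0.5,0,0,4,0,0.5,0,0,4,0,0.5,0,0,4,0,0.5,0,0]'
python3 -c "
from h import *
s=status.state();print(uvn(s['tool_pos']).round(4),s['contact_force'].round(1))"
```

```text
time: 4.75
tool_pos: [0.4952, -0.0321, 0.156]
tool_rot: [-0.0, -0.137, 0.991, -0.0]
contact_force: [1.1, 1.2, 1.5]
gripper_width: -0.001
time: 5.75
tool_pos: [0.4926, -0.0328, 0.1562]
tool_rot: [0.002, -0.137, 0.991, 0.0]
contact_force: [5.6, 1.9, 0.4]
gripper_width: -0.002
[-0.0063 -0.      0.0164] [5.6 1.9 0.4]
```

```bash
python3 -m crank '[0.5,0,0,0,0,1,0,0,0,0,1.5,0,0,0,0,2,0,0,0,0,2.5,0,0,0,0,3,0,0,0,0,3,0,0,0,0,3,0,0,0,0,3,0,0,0,0,3,0,0,0,0]'
python3 -c "
from h import *
s=status.state();print(uvn(s['tool_pos']).round(4),s['contact_force'].round(1))
p,d,c=grab('wrist');save('w2.png',p)
b,d2,c2=grab('top');
C=cloud(d2,c2).reshape(-1,3);q=uvn(C);m=(abs(q[:,0]+.01)<.04)&(abs(q[:,1])<.09)&(q[:,2]>.012)&(q[:,2]<.03)&(b.reshape(-1,3).sum(1)<150)
for lo,hi in((-.08,-.03),(-.025,.025),(.03,.08)):
  k=m&(q[:,1]>lo)&(q[:,1]<hi);print(k.sum(),q[k].mean(0).round(4) if k.sum() else '')
"
```

```text
time: 6.75
tool_pos: [0.4916, -0.0333, 0.1574]
tool_rot: [0.004, -0.137, 0.99, 0.0]
contact_force: [9.6, 4.0, 1.4]
gripper_width: -0.003
[-0.0072 -0.0003  0.0178] [9.6 4.  1.4]
0 
0 
8 [0.0041 0.0671 0.0227]
```

View pics/w2.png

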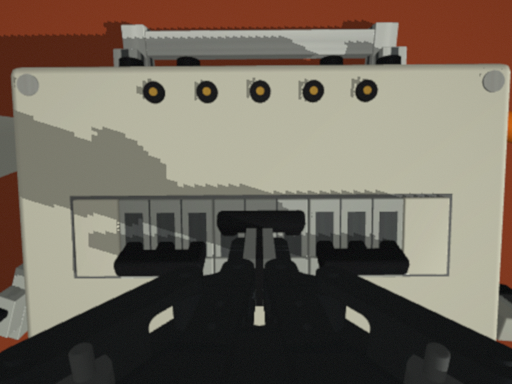

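The middle handle (260,222) lies fully towards the near edge and the neighbours are unmoved. Now I retreat, cross over and check.

```bash
python3 -m crank '[-8,0,0,0,0,-10,0,-20,0,0,-10,0,-45,0,0,0,0,-45,0,0,30,0,-45,0,0,52,0,-45,0,0,52,0,-45,0,0,52,0,-40,0,0,52,0,-40,0,0,52,0,-40,0,0]'
python3 - <<'E'
from h import *
s=status.state();print(uvn(s['tool_pos']).round(4),s['contact_force'].round(1))
p,d,c=grab('wrist');q=uvn(cloud(d,c).reshape(-1,3))
m=(abs(q[:,0]+.01)<.035)&(abs(q[:,1])<.1)&(q[:,2]>.014)&(q[:,2]<.035)&(p.reshape(-1,3).sum(1)<150)
for lo,hi in((-.08,-.03),(-.025,.025),(.03,.08)):
  k=m&(q[:,1]>lo)&(q[:,1]<hi);t=q[k]
  if len(t): t=t[t[:,2]>np.percentile(t[:,2],98)-.006];print(k.sum(),t.mean(0).round(4))
p,d,c=grab('top');q=uvn(cloud(d,c).reshape(-1,3))
m=(abs(q[:,0]+.01)<.035)&(abs(q[:,1])<.1)&(q[:,2]>.014)&(q[:,2]<.035)&(p.reshape(-1,3).sum(1)<150)
for lo,hi in((-.08,-.03),(-.025,.025),(.03,.08)):
  k=m&(q[:,1]>lo)&(q[:,1]<hi);t=q[k]
  if len(t): print("top",k.sum(),t.mean(0).round(4))
print(shift(P(-.062,0,.0145)))
E
```

```text
time: 7.85
tool_pos: [0.4388, -0.0478, 0.1949]
tool_rot: [-0.001, -0.138, 0.99, 0.0]
contact_force: [0.0, 0.6, 0.7]
gripper_width: 0.001
[-0.0534  0.0007  0.0654] [0.  0.6 0.7]
99 [ 0.0042 -0.0645  0.0243]
81 [0.0049 0.0629 0.0243]
top 37 [ 0.0036 -0.0547  0.0226]
top 34 [0.0038 0.0528 0.0227]
(array([-1.6, -0.6, 52.1]), np.float64(-0.5))
```

```bash
python3 - <<'E'
from h import *
p,d,c=grab('scene');C=cloud(d,c)
for r in regions_of("scene","tip_b")[:4]:print(round(r["confidence"],2),np.round(r["extent"]),uvn(np.median(C[r["region"]],0)).round(4))
x,y=proj(P(-.01,0,.015),c).astype(int);save("s2.png",cv2.resize(p[y-50:y+50,x-60:x+60],(720,600)))
E
```

```text
0.52 [212. 206.  16.  18.] [ 0.0044 -0.0592  0.024 ]
0.5 [231. 177.   9.  12.] [0.0055 0.0508 0.0247]
0.47 [217. 189.  13.  17.] [-0.0155  0.      0.0218]
```

View pics/s2.png

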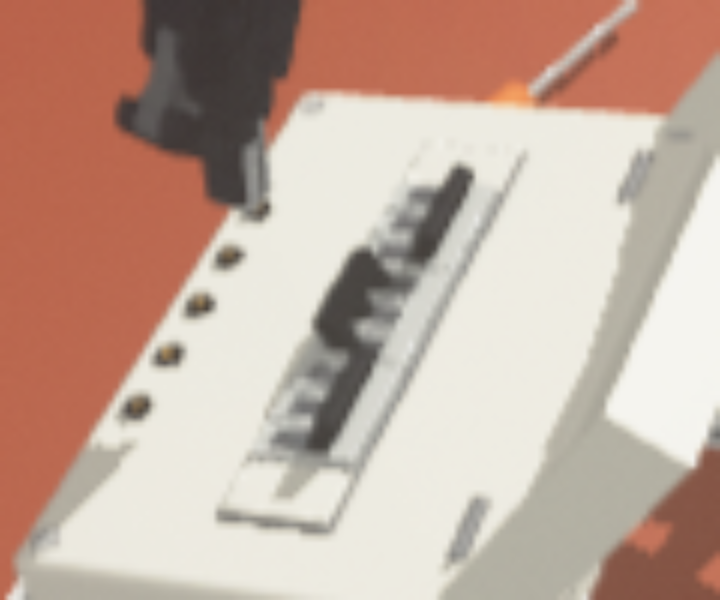

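```bash
python3 - <<'E'
from h import *
for cam in("scene",):
  p,d,c=grab(cam);q=uvn(cloud(d,c).reshape(-1,3));g=p.reshape(-1,3).sum(1)
  for v in(-.054,0,.054):
    k=(abs(q[:,1]-v)<.016)&(abs(q[:,0]+.01)<.04)&(q[:,2]>.008)&(q[:,2]<.035)&(g<240);t=q[k]
    t=t[t[:,2].argsort()[::-1]]
    print(v,len(t),t[:8].mean(0).round(4),"u",np.percentile(t[:,0],[3,50,97]).round(4))
E
```

```text
-0.054 27 [ 0.0045 -0.0579  0.0259] u [0.0025 0.0051 0.0096]
0 56 [-0.0171 -0.0035  0.0271] u [-0.0182 -0.0147 -0.0111]
0.054 16 [0.0056 0.0518 0.0252] u [0.0037 0.0058 0.0096]
```

```bash
python3 -m crank '[-10,0,-50,0,0,-10,0,-100,0,0,0,0,-125,0,0,0,0,-125,0,0,0,0,-125,0,0,0,0,-125,0,0,0,0,-125,0,0,0,0,-125,0,0,0,0,-125,0,0,0,0,-125,0,0]'
python3 - <<'E'
from h import *
p,d,c=grab('wrist');q=uvn(cloud(d,c).reshape(-1,3));g=p.reshape(-1,3).sum(1)
for v in(-.054,0,.054):
    k=(abs(q[:,1]-v)<.018)&(abs(q[:,0]+.01)<.03)&(q[:,2]>.008)&(q[:,2]<.035)&(g<150);t=q[k]
    if not len(t): print(v,0);continue
    t2=t[t[:,2]>np.percentile(t[:,2],98)-.004]
    print(v,len(t),t2.mean(0).round(4),"u",np.percentile(t[:,0],[3,50,97]).round(4),"u top",np.percentile(t2[:,0],[3,97]).round(4))
x,y=proj(P(-.01,0,.015),c).astype(int);save("w3.png",cv2.resize(p[y-45:y+45,x-60:x+60],(800,600),interpolation=cv2.INTER_CUBIC))
print(shift(P(.012,0,.05)),shift(P(.012,0,.0105)))
E
```

```text
time: 9.1
tool_pos: [0.4386, -0.048, 0.3201]
tool_rot: [-0.0, -0.137, 0.991, 0.0]
contact_force: [0.7, -0.2, 0.8]
gripper_width: -0.0
-0.054 400 [ 0.0029 -0.0544  0.0241] u [-0.0058  0.0003  0.0066] u top [-0.0005  0.0073]
0 328 [-0.0197  0.0002  0.0237] u [-0.0243 -0.0199 -0.012 ] u top [-0.0242 -0.0154]
0.054 416 [0.0034 0.0543 0.024 ] u [-0.0051  0.0006  0.0074] u top [-0.0003  0.0075]
(array([-67.4,   0. , 127.5]), np.float64(-0.5)) (array([-7.520e+01,  1.000e-01,  1.662e+02]), np.float64(-0.5))
```

View pics/w3.png

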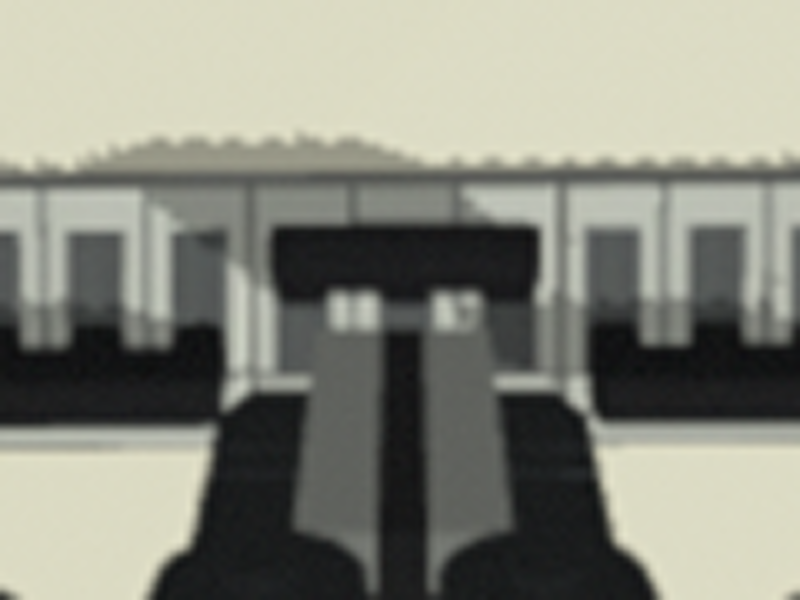

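```bash
python3 - <<'E'
from h import *
c=vision.get_calibration('wrist')
x,y=proj(P(-.01,0,.015),c).astype(int)
K=np.array(c["camera_matrix"]);R=np.array(c["R"]);t=np.array(c["t"])
for r in(178,440,430,375,228,290):
  o=-R.T@t;dr=R.T@np.linalg.inv(K)@np.array([x,y-45+r/6.667,1])
  for n in(.0,.005,.023):
    s=((C0+n*N-o)@N)/(dr@N);print(r,n,uvn(o+s*dr).round(4)[0],end=' | ')
  print()
E
```

```text
178 0.0 -0.0302 | 178 0.005 -0.0307 | 178 0.023 -0.0325 | 
440 0.0 0.0169 | 440 0.005 0.0157 | 440 0.023 0.0114 | 
430 0.0 0.0151 | 430 0.005 0.0139 | 430 0.023 0.0097 | 
375 0.0 0.0051 | 375 0.005 0.0041 | 375 0.023 0.0004 | 
228 0.0 -0.0213 | 228 0.005 -0.0219 | 228 0.023 -0.0242 | 
290 0.0 -0.0102 | 290 0.005 -0.011 | 290 0.023 -0.0138 |
```

The nose spans u = -31 to +14 mm, so the pivot is at -8 mm. The stop was met at TCP u≈-6 mm with 10 N, against 2–3 N of friction, which matches fully down. Next is the flip up from the low side.

```bash
python3 -m crank '[-4,-1,50,0,0,-8,-1,100,0,0,-8,-1,125,0,0,-8,-1,140,0,0,-8,-1,150,0,0,-8,-1,158,0,0,-8,-1,165,0,0,-8,-1,171,0,0,-8,-1,175,0,0,-8,-1,175,0,0]'
python3 - <<'E'
from h import *
s=status.state();print(uvn(s['tool_pos']).round(4),s['contact_force'].round(1))
for u in(-.04,-.018,-.014):print(shift(P(u,0,.014)))
E
```

```text
time: 10.15
tool_pos: [0.4466, -0.0468, 0.1453]
tool_rot: [-0.0, -0.137, 0.991, 0.0]
contact_force: [0.4, -0.3, -0.6]
gripper_width: 0.002
[-0.0556 -0.0005  0.0153] [ 0.4 -0.3 -0.6]
(array([-15.6,   0.7,  -1.8]), np.float64(-0.5))
(array([-37.1,   0.9,  -6.2]), np.float64(-0.5))
(array([-41.1,   0.9,  -7. ]), np.float64(-0.5))
```

```bash
python3 -m crank '[-6,1,-0.5,0,0,-11,1,-1,0,0,-16,1,-2,0,0,-20,1,-3,0,0,-24,1,-4,0,0,-28,1,-4.5,0,0,-32,1,-5,0,0,-35,1,-6,0,0,-37,1,-6,0,0,-37,1,-6,0,0]'
python3 -m crank '[-0.5,0,0,0,0,-1,0,0,0,0,-1.5,0,0,0,0,-2,0,-0.5,0,0,-2.5,0,-0.5,0,0,-3,0,-0.5,0,0,-3.5,0,-0.5,0,0,-4,0,-0.5,0,0,-4,0,-0.5,0,0,-4,0,-0.5,0,0]'
python3 -c "
from h import *
s=status.state();print(uvn(s['tool_pos']).round(4),s['contact_force'].round(1))"
```

```text
time: 11.15
tool_pos: [0.4823, -0.0357, 0.1516]
tool_rot: [0.0, -0.138, 0.991, 0.0]
contact_force: [-1.6, -0.4, 0.9]
gripper_width: 0.003
time: 12.15
tool_pos: [0.4851, -0.0348, 0.1517]
tool_rot: [-0.001, -0.137, 0.991, -0.0]
contact_force: [-6.1, -2.2, 1.3]
gripper_width: -0.001
[-0.0149  0.0001  0.0136] [-6.1 -2.2  1.3]
```

```bash
python3 -m crank '[-0.5,0,0,0,0,-1,0,0,0,0,-1.5,0,0,0,0,-2,0,0,0,0,-2.5,0,0,0,0,-3,0,0,0,0,-3.5,0,0,0,0,-3.5,0,0,0,0,-3.5,0,0,0,0,-3.5,0,0,0,0]'
python3 -c "
from h import *
s=status.state();print(uvn(s['tool_pos']).round(4),s['contact_force'].round(1))"
```

```text
time: 13.15
tool_pos: [0.4855, -0.0347, 0.1516]
tool_rot: [-0.006, -0.137, 0.99, -0.0]
contact_force: [-17.7, -5.7, 8.2]
gripper_width: -0.003
[-0.0145  0.0001  0.0134] [-17.7  -5.7   8.2]
```

```bash
python3 -m crank '[4,0,0,0,0,14,0,0,0,0,24,0,-15,0,0,34,0,-60,0,0,44,0,-110,0,0,48,0,-150,0,0,48,0,-185,0,0,48,0,-185,0,0,48,0,-185,0,0,48,0,-185,0,0]'
python3 - <<'E'
from h import *
from scipy.optimize import least_squares
p,d,c=grab('wrist');q=uvn(cloud(d,c).reshape(-1,3));g=p.reshape(-1,3).sum(1);save("w4.png",p)
for v in(-.054,0,.054):
    k=(abs(q[:,1]-v)<.018)&(abs(q[:,0]+.01)<.03)&(q[:,2]>.008)&(q[:,2]<.035)&(g<150);t=q[k]
    t2=t[t[:,2]>np.percentile(t[:,2],98)-.004];print(v,len(t),t2.mean(0).round(4),np.percentile(t[:,0],[3,97]).round(4))
# cover from scene: outer side
p,d,c=grab('scene');q=uvn(cloud(d,c).reshape(-1,3))
t=q[(abs(q[:,1])<.12)&(q[:,0]>.06)&(q[:,0]<.3)&(q[:,2]>.0)&(q[:,2]<.2)]
e=t[(t[:,0]>.155)];A=np.polyfit(e[:,0],e[:,2],1);print("end face slope",A, "-> theta",np.pi-np.arctan(-1/A[0]), "u range",np.percentile(e[:,0],[1,50,99,100]).round(4), np.percentile(e[:,2],[0,1,99]).round(4))
s=status.state();print(s["time"],s["tool_pos"],s["contact_force"])
E
```

```text
time: 14.15
tool_pos: [0.4427, -0.0465, 0.3356]
tool_rot: [-0.001, -0.138, 0.99, 0.0]
contact_force: [0.7, 0.2, -0.4]
gripper_width: 0.003
-0.054 376 [ 0.0029 -0.054   0.0235] [-0.0055  0.0069]
0 214 [0.0012 0.0009 0.0226] [-0.0057  0.0052]
0.054 362 [0.003  0.0537 0.0234] [-0.0055  0.0068]
end face slope [-0.78798664  0.2344811 ] -> theta 2.238169003398585 u range [0.1553 0.1681 0.1811 0.1816] [0.0886 0.0906 0.113 ]
14.25 [ 0.44252215 -0.04655171  0.33507647] [ 0.32111926 -0.05941276  0.26917807]
```

```bash
cat >> h.py <<'E'
HU,HN=.0665,.002
H=P(HU,0,HN); O=np.array([0,0,1.])
def tcp(th,drop=.018,pen=0):
    a=np.pi-th+.2; al=np.array([np.cos(a),np.sin(a)]); ou=np.array([np.sin(a),-np.cos(a)])
    if a<np.pi/2: t=.14*al+.036*ou+[.011,-drop]
    else:
        F=(.14-drop)*al+.036*ou; z=F[1]
        X=F[0]+.011
        if al[0]<0: z=max(z,F[1]+.022*al[1]/al[0])
        t=np.array([X,z])
    # pen along motion direction
    m=np.array([-np.sin(a),np.cos(a)]); t=t+pen*m
    return H+t[0]*XH+t[1]*O
E
python3 - <<'E'
from h import *
c=vision.get_calibration('wrist');o=-np.array(c["R"]).T@np.array(c["t"]);R=toolR()
print("cam in tool",((o-status.state()["tool_pos"])@R).round(3),"H",H)
p=tcp(2.24);print("start",p,shift(p),"behind",shift(p+.03*XH),shift(p+.03*XH+[0,0,.335-p[2]]))
E
```

```text
cam in tool [ 0.065 -0.    -0.142] H [ 0.5638592  -0.01188887  0.1565935 ]
start [0.66598073 0.01803025 0.24718517] (array([-232.8,    1.1,   87.3]), np.float64(-0.5)) behind (array([-262.8,    1.4,   87.3]), np.float64(-0.5)) (array([-262.6,    1.5,   -0.6]), np.float64(-0.5))
```

```bash
python3 -m crank '[-50,1,-6,0,0,-100,1,-6,0,0,-150,1,-6,0,0,-200,1,-6,0,0,-240,1,-6,0,0,-265,1,-6,0,0,-265,1,20,0,0,-265,1,50,0,0,-265,1,75,0,0,-265,1,88,0,0]'
python3 - <<'E'
from h import *
s=status.state();print(s["tool_pos"],s["contact_force"].round(1))
p,d,c=grab("scene");save("s3.png",p[60:340,120:420]);np.savez("s3.npz",d=d)
q=uvn(cloud(d,c).reshape(-1,3));g=p.reshape(-1,3).sum(1)
for v in(-.054,0,.054):
    k=(abs(q[:,1]-v)<.016)&(abs(q[:,0]+.01)<.04)&(q[:,2]>.008)&(q[:,2]<.035)&(g<240);t=q[k]
    print(v,len(t),t[t[:,2].argsort()[::-1]][:8].mean(0).round(4),"u",np.percentile(t[:,0],[3,50,97]).round(4))
p,d,c=grab("top");q=uvn(cloud(d,c).reshape(-1,3));g=p.reshape(-1,3).sum(1)
for v in(-.054,0,.054):
    k=(abs(q[:,1]-v)<.02)&(abs(q[:,0]+.01)<.03)&(q[:,2]>.008)&(q[:,2]<.035)&(g<150);t=q[k]
    if len(t):print("top",v,len(t),t.mean(0).round(4))
for th in (2.24,2.1,1.95,1.8,1.65): print(th,shift(tcp(th,pen=.0015)))
E
```

```text
time: 15.25
tool_pos: [0.696, 0.0266, 0.2436]
tool_rot: [-0.004, -0.138, 0.99, 0.001]
contact_force: [-0.2, -0.7, -0.1]
gripper_width: -0.002
[0.69599177 0.02659375 0.24363039] [-0.2 -0.7 -0.1]
-0.054 10 [ 0.0068 -0.0537  0.0229] u [0.003  0.0074 0.0091]
0 7 [0.0073 0.0016 0.0213] u [0.0036 0.008  0.0098]
0.054 11 [0.006  0.0482 0.0239] u [0.0019 0.0082 0.009 ]
top -0.054 31 [ 0.0032 -0.0543  0.0227]
2.24 (array([32.6,  0.1, -2.9]), np.float64(-0.5))
2.1 (array([ 48.9,  -0. , -14.8]), np.float64(-0.5))
1.95 (array([ 68. ,  -0.2, -25. ]), np.float64(-0.5))
1.8 (array([ 88.3,  -0.4, -32.2]), np.float64(-0.5))
1.65 (array([107.4,  -0.5, -36.4]), np.float64(-0.5))
```

View pics/s3.png

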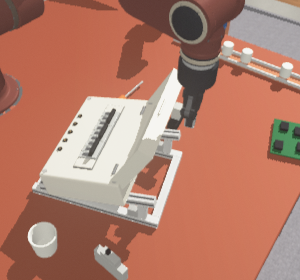

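The picture shows the three handles in one line at about (100,130), all up, and the fingers behind the cover at (190,110) without touching it. Next I swing the cover over.

```bash
python3 -m crank '[10,0,0,0,0,18,0,0,0,0,24,0,-1,0,0,29,0,-1,0,0,33,0,-3,0,0,38,0,-7,0,0,43,0,-11,0,0,49,0,-15,0,0,55,0,-18,0,0,61,0,-21,0,0]'
python3 - <<'E'
from h import *
s=status.state();print(s["contact_force"].round(1))
for th in (1.95,1.8,1.65,1.5,1.35): print(th,shift(tcp(th,pen=.0015)))
E
```

```text
time: 16.35
tool_pos: [0.6393, 0.0096, 0.2714]
tool_rot: [0.001, -0.137, 0.991, -0.0]
contact_force: [3.1, -0.1, 2.3]
gripper_width: -0.005
[ 3.1 -0.1  2.3]
1.95 (array([8.5, 0.6, 1.2]), np.float64(-0.5))
1.8 (array([28.8,  0.4, -6.2]), np.float64(-0.5))
1.65 (array([ 47.9,   0.2, -10.6]), np.float64(-0.5))
1.5 (array([ 66.8,   0. , -12.2]), np.float64(-0.5))
1.35 (array([ 85.7,  -0.2, -10.9]), np.float64(-0.5))
```

```bash
python3 -m crank '[6,0,2,0,0,12,0,1,0,0,18,0,-1,0,0,24,0,-3,0,0,30,0,-5,0,0,36,0,-6,0,0,42,0,-7,0,0,48,0,-8,0,0,54,0,-9,0,0,60,0,-10,0,0]'
python3 - <<'E'
from h import *
s=status.state();print(s["contact_force"].round(1))
for th in (1.55,1.5,1.35,1.2,1.05,.9): print(th,shift(tcp(th,pen=.0015)))
E
```

```text
time: 17.35
tool_pos: [0.5806, -0.0069, 0.2796]
tool_rot: [-0.001, -0.137, 0.991, -0.0]
contact_force: [1.6, -0.4, -0.9]
gripper_width: 0.0
[ 1.6 -0.4 -0.9]
1.55 (array([-0.5, -0.1, -3.6]), np.float64(-0.5))
1.5 (array([ 5.8, -0.2, -3.8]), np.float64(-0.5))
1.35 (array([24.8, -0.4, -2.4]), np.float64(-0.5))
1.2 (array([43.3, -0.5,  1.7]), np.float64(-0.5))
1.05 (array([61. , -0.7,  8.6]), np.float64(-0.5))
0.9 (array([77.5, -0.8, 18.1]), np.float64(-0.5))
```

```bash
python3 -m crank '[6,0,-2,0,0,12,0,-3,0,0,18,0,-3,0,0,25,0,-2,0,0,31,0,-1,0,0,37,0,0,0,0,43,0,2,0,0,49,0,4,0,0,55,0,6,0,0,61,0,9,0,0]'
python3 - <<'E'
from h import *
s=status.state();print(s["contact_force"].round(1))
p,d,c=grab("scene");save("s4.png",p[60:340,120:420])
for th in (1.05,.9,.75,.6,.45,.3): print(th,shift(tcp(th,pen=.0015)))
E
```

```text
time: 18.35
tool_pos: [0.5222, -0.0234, 0.2711]
tool_rot: [0.0, -0.137, 0.991, -0.0]
contact_force: [1.0, -0.9, 1.5]
gripper_width: 0.002
[ 1.  -0.9  1.5]
1.05 (array([-0.5, -0.8, -0.8]), np.float64(-0.5))
0.9 (array([16. , -1. ,  8.7]), np.float64(-0.5))
0.75 (array([30.8, -1.1, 20.5]), np.float64(-0.5))
0.6 (array([43.8, -1.2, 34.5]), np.float64(-0.5))
0.45 (array([54.5, -1.3, 50.1]), np.float64(-0.5))
0.3 (array([62.7, -1.4, 67.3]), np.float64(-0.5))
```

View pics/s4.png

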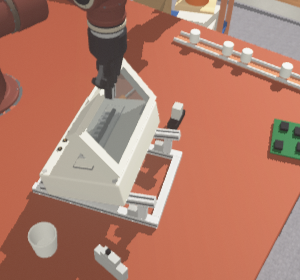

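The cover follows the fingers: it is now past vertical, its free edge under the fingers at (112,95). I keep following the arc down.

```bash
python3 -m crank '[5,-0.5,3,0,0,10,-1,6,0,0,15,-1,9,0,0,20,-1,12,0,0,25,-1,16,0,0,30,-1,20,0,0,34,-1,25,0,0,38,-1,29,0,0,42,-1,33,0,0,44,-1,35,0,0]'
python3 - <<'E'
from h import *
s=status.state();print(s["contact_force"].round(1))
for th in (.6,.45,.3,.2,.1,0): print(th,shift(tcp(th,pen=.001)))
E
```

```text
time: 19.4
tool_pos: [0.4801, -0.0362, 0.2354]
tool_rot: [-0.0, -0.137, 0.991, 0.0]
contact_force: [0.9, -0.2, 0.3]
gripper_width: -0.003
[ 0.9 -0.2  0.3]
0.6 (array([ 0.5, -0.2, -0.9]), np.float64(-0.5))
0.45 (array([11.3, -0.3, 14.7]), np.float64(-0.5))
0.3 (array([19.6, -0.4, 31.8]), np.float64(-0.5))
0.2 (array([23.7, -0.5, 43.8]), np.float64(-0.5))
0.1 (array([26.6, -0.5, 54. ]), np.float64(-0.5))
0 (array([28.2, -0.5, 64.3]), np.float64(-0.5))
```

```bash
python3 -m crank '[4,0,4,0,0,7,0,9,0,0,11,0,14,0,0,14,0,19,0,0,16,0,24,0,0,18,0,29,0,0,20,0,33,0,0,22,0,37,0,0,23,0,40,0,0,24,0,43,0,0]'
python3 -m crank '[0,0,2,0,0,1,0,4,0,0,1,0,6,0,0,2,0,8,0,0,2,0,10,0,0,3,0,12,0,0,3,0,14,0,0,3,0,15,0,0,3,0,16,0,0,3,0,16,0,0]'
python3 - <<'E'
from h import *
s=status.state();print(s["contact_force"].round(1))
for th in (.1,.05,0): print(th,shift(tcp(th,pen=.000)))
E
```

```text
time: 20.4
tool_pos: [0.4575, -0.0427, 0.1929]
tool_rot: [0.0, -0.137, 0.991, -0.0]
contact_force: [0.2, 0.5, -0.8]
gripper_width: -0.001
time: 21.4
tool_pos: [0.4546, -0.0435, 0.1769]
tool_rot: [-0.0, -0.137, 0.991, 0.0]
contact_force: [-0.6, 0.2, -0.5]
gripper_width: -0.002
[-0.6  0.2 -0.5]
0.1 (array([ 0.2, -0.4, -5.5]), np.float64(-0.5))
0.05 (array([ 1.2, -0.4, -0.3]), np.float64(-0.5))
0 (array([ 1.9, -0.4,  4.8]), np.float64(-0.5))
```

```bash
python3 - <<'E'
from h import *
p,d,c=grab("scene");save("s5.png",cv2.resize(p[120:290,130:330],(800,680))[:600])
q=uvn(cloud(d,c).reshape(-1,3))
k=(abs(q[:,1])<.14)&(q[:,0]<.08)&(q[:,0]>-.1)&(q[:,2]>.015)&(q[:,2]<.1)
for a in np.arange(-.09,.08,.02):
  t=q[k&(q[:,0]>=a)&(q[:,0]<a+.02)];t=t[abs(t[:,1])>.12]
  if len(t):print(a.round(3),len(t),np.percentile(t[:,2],[50,95]).round(4))
E
```

```text
-0.09 14 [0.0344 0.0397]
-0.07 111 [0.038  0.0411]
-0.05 121 [0.038  0.0403]
-0.03 124 [0.0381 0.0409]
-0.01 122 [0.0381 0.0408]
0.01 126 [0.0379 0.041 ]
0.03 135 [0.0382 0.0409]
0.05 144 [0.036  0.0409]
```

View pics/s5.png

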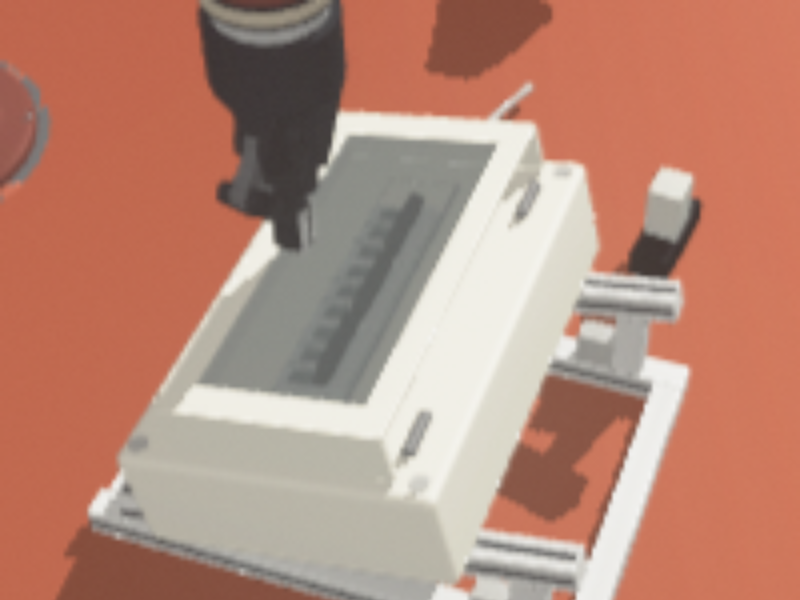

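The cover lies flat: its face is a uniform 38 mm off the plate along the whole slope. The handles show through it in one line, from (310,380) to (410,200). I now press down gently to seat it.

```bash
python3 -m crank '[0.5,0,1,0,0,1,0,2,0,0,1.5,0,3,0,0,2,0,3.5,0,0,2,0,4,0,0,2,0,4.5,0,0,2,0,5,0,0,2,0,5.5,0,0,2,0,6,0,0,2,0,6,0,0]'
python3 -c "
from h import *
s=status.state();print(uvn(s['tool_pos']).round(4),s['contact_force'].round(1))"
```

```text
time: 22.45
tool_pos: [0.4527, -0.0441, 0.1713]
tool_rot: [0.0, -0.137, 0.991, -0.0]
contact_force: [-0.5, 0.6, 0.7]
gripper_width: -0.001
[-0.044   0.0004  0.0394] [-0.5  0.6  0.7]
```

```bash
python3 -m crank '[0,0,0.5,0,0,0,0,1,0,0,0,0,1.5,0,0,0,0,2,0,0,0,0,2.5,0,0,0,0,3,0,0,0,0,3.5,0,0,0,0,3.5,0,0,0,0,3.5,0,0,0,0,3.5,0,0]'
python3 -c "
from h import *
s=status.state();print(uvn(s['tool_pos']).round(4),s['contact_force'].round(1))"
```

```text
time: 23.45
tool_pos: [0.453, -0.0442, 0.1708]
tool_rot: [0.0, -0.138, 0.99, -0.0]
contact_force: [-8.9, 2.7, 13.9]
gripper_width: -0.0
[-0.0438  0.0002  0.0389] [-8.9  2.7 13.9]
```

It met the hard stop: 14 N with no further motion. I lift away and check.

```bash
python3 -m crank '[0,0,-5,0,0,0,0,-15,0,0,0,0,-45,0,0,0,0,-90,0,0,0,0,-135,0,0,0,0,-160,0,0,0,0,-160,0,0,0,0,-160,0,0,0,0,-160,0,0,0,0,-160,0,0]'
python3 - <<'E'
from h import *
p,d,c=grab("scene");q=uvn(cloud(d,c).reshape(-1,3))
k=(abs(q[:,1])<.14)&(q[:,2]>.015)&(q[:,2]<.1)
for a in np.arange(-.07,.06,.03):
  t=q[k&(q[:,0]>=a)&(q[:,0]<a+.02)];t=t[abs(t[:,1])>.11];print(a.round(3),len(t),np.median(t[:,2]).round(4))
p2,d2,c2=grab("wrist");save("fin.png",p2);print(status.state()["contact_force"].round(1))
E
```

```text
time: 24.45
tool_pos: [0.452, -0.0439, 0.3255]
tool_rot: [-0.002, -0.137, 0.991, 0.001]
contact_force: [-0.0, -0.3, -0.0]
gripper_width: 0.001
-0.07 165 0.0389
-0.04 167 0.0386
-0.01 167 0.0389
0.02 173 0.0385
0.05 193 0.0383
[-0.1 -0.3 -0.3]
```

View pics/fin.png

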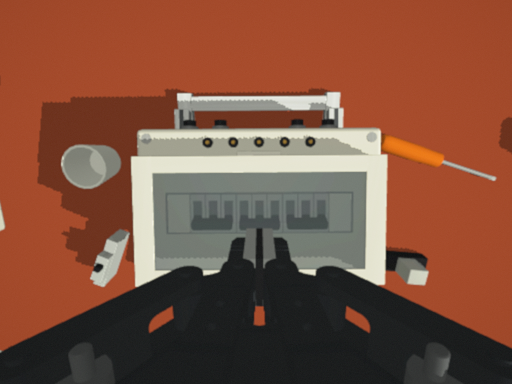

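The cover is shut, the three handles sit in one row at about y = 222, and the loose things are where they were. I'm handing it in.

```bash
python3 -c "
from plant import order
print(order.job_done())"
```

```text
the job is handed in; nothing more can be done
None
```

I reset the tripped breaker (the middle one) and closed the cover. The job was handed in at about 24.6 s, with the arm clear of everything.

- **Handle down:** I pushed it down to its stop, where it held against about 10 N. A tip-edge reading from the wrist picture suggested it was about 0.1 rad short of fully down. The force and the finger position both matched the stop, so I went on without a second push.
- **Handle up:** I flipped it up to its stop, where it held at about 20 N total (18 N along x) with no further motion. Afterwards, camera depth showed it in line with the two untouched breakers.
- **Cover:** I swung it over slowly from behind. Force readings near the end were close to zero, and the cover already lay flat about 5 mm below the fingertips. The last few degrees may therefore not have been pushed by the fingers. I saw no force spike, but I read forces only at the end of each move. I then pressed it on to its stop at about 17 N total (14 N vertical), more than the 5–10 N suggested but far below the 120 N limit.
- **Last checks:** The cover's face is an even 38–39 mm off the plate along its whole length. All three handles are up in one row, and contact force is about zero. The cup, spare breaker, relay and screwdriver look unmoved.

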